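Set the tempering oven and shut its door

TASK

Get the smithy's bench tempering oven ready: first turn the thermostat knob clockwise until its pointer stands right at the rider (the small marker on the rim of the dial) and let go of it, then push the oven's door fully shut until it seats on its catch and stays shut by itself. Do not shift the rider, and leave the tools, the can and the tin where they are.

Things in the scene. Friction and masses are not known exactly. Their poses are not given: they have to be found in the camera images.
- oven: Grey steel bench oven, 260 wide, 270 deep, 190 high, fixed to the bench; on its right flank a grey thermostat housing, 134 wide, 130 deep, 130 high, front flush with the oven's, centred at x 65, y -197 mm. Origin on the bench under the middle of the oven's front edge; x points into the oven (away from the robot), y to its hinge side, z up.
- knob_grip (a point): Point on the upright axis of the thermostat knob, at the height to grip, 164 mm above the bench (the dial plate under the knob is at 133). The knob is a black bar 50 long, 16 wide, standing to 171 mm above the bench on a round foot of 48 diameter and 8 high. Pinch it across its 16 mm. It has stiff friction (0.06 N m) and stays where it is left.
- pointer (a point): Tip of the white pointer nose at one end of the knob's bar, 40 mm from the knob's axis, low over the dial plate (a white line on top of the bar leads to it). Set when it lies on rider.
- rider (a point): The point, 40 mm from the knob's axis, that the rider marks: the rider is a small bare-metal block (12 by 8, 7 high) at the dial's rim with a nose pointing inwards to the pointer's circle. It is stiff and differs from start to start; it is not to be shifted.
- dial (a joint): Angle of the knob, rad, growing clockwise seen from above. Hard stops at 0 and 4.9: the way to the rider is always clockwise, by 1.7 to 4.2 rad. The gap between the stops faces the oven's front.
- door (a joint): Opening of the oven's door, rad: 0 shut, starts at 0.45 to 0.75, growing as its free edge comes towards the robot. Upright hinge at the oven's left (y+) front edge. A weak spring drives it back open to about 0.45 if let go too early. The spring catch is met at about 0.06, takes 5 to 15 N at the free edge to pass, then draws the door to 0 and holds it.
- door_hinge (a point): Point on the upright hinge axis at the height of the door's top edge, 186 mm above the bench. The door panel is 18 thick (its middle plane holds the hinge axis), 244 wide and reaches from 20 to 186 above the bench.
- door_edge (a point): Top outer corner of the door at its free edge, on the outer face, which is 9 mm off the plane through the hinge axis.
- door_handle (a point): Middle of the door's upright bar handle (10 thick, 65 long), 25 mm off the outer face and 205 mm from the hinge; its top is 110 mm above the bench. The panel above the handle is bare.
- can: Open steel can, 64 diameter, 75 high, standing on the oven's roof (origin at its foot). Leave it.
- hammer: Hammer, 260 long, lying on the bench to the left; origin under its middle. Leave it.
- brush: Hand brush, 200 long, lying to the right of the oven. Leave it.
- wrench: Spanner, 180 long, lying flat between the robot and the oven. Leave it.
- chisel: Cold chisel, 165 long, lying in front of the thermostat housing, 18 high. Leave it.
- tin: Closed tin, 72 diameter, 75 high, standing left of the oven. Leave it.
- barstock: Square bar of steel, 200 by 25 by 25, lying near the robot on the left. Leave it.

How it is judged:
By the outcome, as a careful person would: the job done as asked, in the order asked, and still so for the second after the job is handed in, with the robot touching nothing.
It also fails if it takes over 72 s, if anything falls off the work surface, if the arm or the gripper's body presses on something with over 40 N, if the wrist force passes 120 N, or if a joint passes its speed limit or range.

ROBOT

A 6-joint arm with a two-finger parallel gripper is mounted at the origin on the work surface. World frame = base frame: x ahead of the robot, y to its left, z up, the work surface at z = 0. Lengths are in mm, angles in rad, forces in N, time in s.
With the tool pointing down it reaches from about 350 to 975 mm from the base axis. Payload 7.1 kg.
Tool frame: the origin (TCP) lies at the very end of the fingers, on their centre line; the grasp point (between the pads) lies 19 mm behind it (ctrl.tcp_to_grasp is the distance from the TCP to the grasp point, in mm); z points along the fingers, x is the direction in which the jaws open and shut, and the axes are right-handed (so a half turn about z gives the same grasp; the last joint's range is limited). The gripper opens to 88 mm and grips with 3 to 60 N. Pads are 20 mm wide; open, the fingers measure 115 mm over their backs; the gripper's body (75 mm by 178 mm) begins 61 mm behind the grasp point.
Start: joints at [-1.296, 0.423, 1.63, -0, 1.089, -0.019], TCP at [181.013, -598.197, 222.675] pointing down, gripper open.
Joint ranges: [-3, 3], [-0.9, 2.11], [0.09, 2.58], [-1.31, 4.45], [0.11, 2.69], [-2.54, 2.54]. Speed limits (rad/s): [2.39, 2.39, 3.01, 3.14, 3.14, 3.14].

INTERFACE

Orientations are given as a rotation vector (axis times angle).
In Python, from workcell import get_obs, viewer, ctrl, masks_of gives the robot as it stands. The module is installed in compiled form; this text tells all that it offers.
- The arm moves only by the shell command python3 -m inch 'ROWS'. ROWS is JSON, a list of rows, each an object of numbers: "tx", "ty", "tz": the shift along the tool's x, y, z in cm; "ax", "ay", "az": the turn, a rotation vector about the tool's x, y, z in degrees; "jaw": the opening, from 0 (shut) to 1 (fully open). In form: [{"tx": .., "ty": .., "tz": .., "ax": .., "ay": .., "az": .., "jaw": ..}, ...]. A call has 1 to 12 rows; each row shifts and turns the commanded pose from where the row before left it, along the tool's axes as they then stand; what a row does not reach is not made up. A row lasts 1/8 s, in which the tool goes at most 62.5 mm and 10.7 degrees, less where a joint would pass 70% of its speed; a pose out of reach is approached as far as the arm can. A call is refused whole if a number of a shift passes 6.25 or a number of a turn 10.7, either way. A call with a gripper value outside its range is refused whole. The fingers move at their own pace and stop on an object; the grip force is fixed at half the most. Time passes only in rows, so rows that do not move let the fingers close. It gives the time, the measured TCP pose, the force and the opening at its end, in the units of the state.
- get_obs(): the state, without advancing time (a new reading comes with each control period).
- viewer.get_image(name): name is "scene" or "top" or "wrist"; returns (picture, depth): 480x640x3 uint8, red, green, blue; 480x640 float32, mm along the optical axis (not along the pixel's ray), 0 where there is no reading.
- viewer.get_calibration(name): a dict with "fx", "fy", "cx", "cy" (pixels), "rvec" (rotation vector, rad) and "tvec" (3), from world to camera coordinates, as OpenCV has them. Camera axes: x right, y down, z forward; pixel columns grow to the right and rows downward; lengths in mm; the calibration is good to about 2 mm. The wrist camera is an equidistant fisheye: a pixel r from the principal point sees the ray r / f radians off the axis. A picture is of the moment at which its call begins: read the wrist's pose just before it. get_calibration takes no time and is no camera call; for the wrist camera it gives the pose at the moment of the call.
- ctrl.close_job(): hands the job in, once; it reports no verdict.
Trained networks look in the newest picture that a camera, given by its name, has taken for a name from the list of things; names that differ only in an ending like _2 or _b are one class to them, and where a whole thing is asked for, a point or a joint stands for the part that bears it (a point fixed in the world has none). Each returns a list of dicts, best first, with "score" (0 to 1); they miss things now and then, are a little off and sometimes report something else, mostly with a low value. They report only what shows in the picture. A call takes as long as a camera call.
- masks_of(camera, thing): "pixels" (480x640 bool, what is visible of it) and "location" ([column, row] in pixels, amid what is visible of it).
The state is a dict: "t": time; "qpos": joint angles; "qvel": joint speeds; "joint_torque": joint torques, N m; "ee_pos": TCP position; "orientation": TCP orientation; "ft_force": force on the tool from outside, world axes, zero at the start; "moment": the same for the moment, N m; "width": finger opening in mm.
Only numpy, scipy, OpenCV 4.12 (cv2) and the standard library are available. Lean on these libraries where they do the work, as an engineer would, in place of code of your own. Each camera call takes 0.05 s, during which the arm holds its last target. There are 200 camera calls.

## Working session

There is one attempt and no reset: what is moved stays moved. The work goes in short steps, Python scripts to look and compute and a shell command to move; the robot and the scene stay as the last step left them, time stands still between calls to the robot, and variables do not carry over. Pictures are saved under pics/ and viewed, about 8 in all and at most 12, crops included, and the job is handed in when it is done.

```bash
mkdir -p pics; cat > h.py <<'E'
import numpy as np, cv2
from workcell import get_obs, viewer, ctrl, masks_of
def snap(n,f=None):
    c=viewer.get_calibration(n); im,d=viewer.get_image(n)
    if f: cv2.imwrite('pics/'+f,im[:,:,::-1])
    return c,im,d
def world(c,u,v,z=None,d=None):
    R=cv2.Rodrigues(np.array(c['rvec'],float))[0]; t=np.array(c['tvec'],float).ravel()
    r=np.array([(u-c['cx'])/c['fx'],(v-c['cy'])/c['fy'],1.])
    C=-R.T@t; w=R.T@r
    s=d if d is not None else (z-C[2])/w[2]
    return C+s*w
def pix(c,p):
    q,_=cv2.projectPoints(np.array([p],float),np.array(c['rvec'],float),np.array(c['tvec'],float),np.array([[c['fx'],0,c['cx']],[0,c['fy'],c['cy']],[0,0,1.]]),None); return q.ravel()
E
python3 - <<'E'
from h import *
o=get_obs(); print({k:np.round(v,3) for k,v in o.items()})
for n in ['scene','top']:
    c,im,d=snap(n,n+'0.png'); R=cv2.Rodrigues(np.array(c['rvec'],float))[0]; print(n,c['fx'],np.round(-R.T@np.array(c['tvec']).ravel()))
    for th in ['oven','knob_grip','pointer','rider','door','door_edge','door_hinge','door_handle','can','chisel','wrench']:
        for m in masks_of(n,th)[:2]:
            u,v=m['location']; ys,xs=np.nonzero(m['pixels']); dd=d[int(v),int(u)]
            print(th,round(m['score'],2),np.round([u,v]),len(xs),np.round(world(c,u,v,d=dd)) if dd>0 else None)
E
```

```text
{'t': np.float64(0.0), 'qpos': array([-1.296,  0.424,  1.631, -0.   ,  1.089, -0.019]), 'qvel': array([-0.   , -0.   , -0.001,  0.001, -0.001, -0.001]), 'joint_torque': array([ 1.0000e-03, -5.4462e+01, -2.7366e+01,  6.4000e-02,  2.3000e-02,
       -0.0000e+00]), 'ee_pos': array([ 180.854, -597.685,  221.913]), 'orientation': array([-2.522e+00,  1.872e+00,  2.000e-03]), 'ft_force': array([-1.124,  0.389,  0.131]), 'moment': array([ 0.053,  0.005, -0.049]), 'width': np.float64(87.95)}
scene 490.37935468752585 [1464.  -58. 1046.]
oven 0.28 [239. 266.] 369 [ 662. -149.  155.]
knob_grip 0.93 [242. 264.] 356 [ 658. -143.  156.]
knob_grip 0.69 [448. 223.] 750 [458. 465.  18.]
pointer 0.9 [240. 263.] 356 [ 661. -145.  164.]
rider 0.34 [241. 265.] 336 [ 662. -144.  159.]
door 0.27 [445. 223.] 744 [451. 461.  10.]
door 0.19 [310. 290.] 19744 [786.   7. 187.]
door_edge 0.6 [308. 211.] 1759 [483.  40. 146.]
door_hinge 0.8 [309. 211.] 1693 [488.  43. 151.]
door_handle 0.69 [306. 206.] 1814 [477.  37. 160.]
door_handle 0.24 [379. 211.] 406 [382. 270.  23.]
can 0.87 [330. 241.] 865 [716.  64. 264.]
chisel 0.49 [186. 240.] 266 [ 413. -314.   19.]
wrench 0.68 [247. 229.] 137 [ 383. -138.    8.]
wrench 0.35 [328. 244.] 911 [714.  58. 252.]
top 572.6329290085649 [ 267.   51. 1631.]
oven 0.79 [333. 198.] 14124 [656.  26. 195.]
knob_grip 0.65 [396. 204.] 322 [ 647. -141.  170.]
pointer 0.51 [396. 205.] 293 [ 643. -140.  170.]
door 0.58 [314. 265.] 1300 [484.  75. 164.]
door_edge 0.83 [313. 264.] 1325 [484.  76. 177.]
door_hinge 0.85 [314. 262.] 1137 [488.  72. 185.]
door_handle 0.82 [314. 267.] 1201 [482.  73. 137.]
can 0.59 [315. 182.] 539 [697.  72. 202.]
chisel 0.78 [451. 302.] 367 [ 401. -310.   22.]
wrench 0.75 [377. 303.] 360 [ 401. -104.    6.]
wrench 0.46 [317. 265.] 1278 [479.  66. 191.]
```

```bash
python3 - <<'E'
from h import *
a=cv2.imread('pics/top0.png')[130:350,240:480]; cv2.imwrite('pics/topc.png',cv2.resize(a,None,fx=2.7,fy=2.7,interpolation=cv2.INTER_CUBIC))
E
```

```text
(no output)
```

View pics/topc.png

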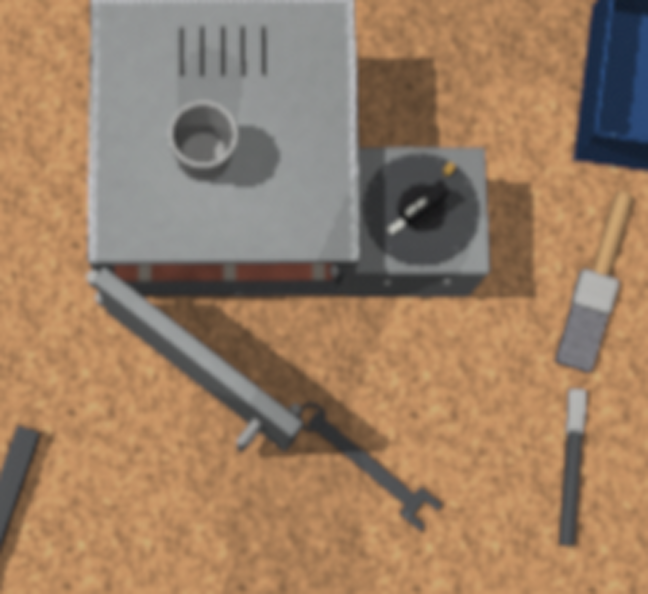

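View pics/scene0.png

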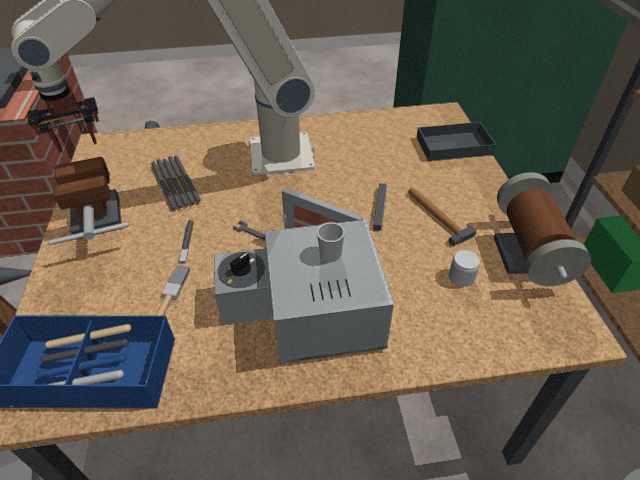

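The top view shows the knob at crop (425,207) with its white pointer towards (393,230). A rider-like spot sits at (450,168), about 160° clockwise. The door is open at about 0.6 rad, and the can stands well clear of the knob. I'll go above the knob.

```bash
python3 -m inch '[{"tz":-5},{"tz":-5},{"tx":-2.5,"ty":-4.8},{"tx":-2.5,"ty":-4.8},{"tx":-2.5,"ty":-4.8},{"tx":-2.5,"ty":-4.8},{"tx":-2.5,"ty":-4.8},{"tx":-2.5,"ty":-4.8},{"tx":-2.5,"ty":-4.8},{"tx":-2.5,"ty":-4.8},{"tx":-2.5,"ty":-4.8},{"tx":-2.5,"ty":-4.8}]'
python3 -m inch '[{"tx":-2.5,"ty":-4.8},{"tx":-2.5,"ty":-4.8},{"az":-10.5},{"az":-10.5},{"az":-10.5},{"az":-10.5},{"az":-10.5},{"az":-10.5},{"az":-10.5},{"az":-10.5},{"az":-10.5},{"az":-10.5,"jaw":0.5}]'
cat >> h.py <<'E'
def wworld(c,u,v,z):
    R=cv2.Rodrigues(np.array(c['rvec'],float))[0]; t=np.array(c['tvec'],float).ravel()
    a=np.array([(u-c['cx'])/c['fx'],(v-c['cy'])/c['fy']]); r=np.hypot(*a); s=np.sin(r)/r if r>1e-9 else 1.
    C=-R.T@t; w=R.T@np.array([a[0]*s,a[1]*s,np.cos(r)])
    return C+(z-C[2])/w[2]*w
def wpix(c,P):
    R=cv2.Rodrigues(np.array(c['rvec'],float))[0]; t=np.array(c['tvec'],float).ravel()
    q=np.asarray(P,float)@R.T+t; h=np.linalg.norm(q[...,:2],axis=-1); k=np.arctan2(h,q[...,2])/np.maximum(h,1e-9)
    return np.stack([c['cx']+c['fx']*q[...,0]*k,c['cy']+c['fy']*q[...,1]*k],-1)
def ortho(c,im,x0,x1,y0,y1,z,s,f):
    # rows: x falling downward (x1 top), cols: y falling to the right (y1 left); s px/mm
    H,W=int((x1-x0)*s),int((y1-y0)*s); vv,uu=np.mgrid[:H,:W]
    P=np.stack([x1-vv/s,y1-uu/s,np.full(uu.shape,float(z))],-1); m=wpix(c,P).astype(np.float32)
    o=cv2.remap(im,m[...,0],m[...,1],cv2.INTER_CUBIC); cv2.imwrite('pics/'+f,o[:,:,::-1]); return o
E
python3 - <<'E'
from h import *
o=get_obs(); print(o['t'],o['ee_pos'],o['orientation'],o['qpos'])
c,im,d=snap('wrist','w1.png'); print(c)
for th in ['knob_grip','pointer','rider']:
    for m in masks_of('wrist',th)[:2]:
        u,v=m['location'];print(th,round(m['score'],2),np.round([u,v]),m['pixels'].sum(),wworld(c,u,v,133).round(),wworld(c,u,v,171).round())
a=ortho(c,im,560,740,-240,-40,137,3,'o1.png')
E
```

```text
1.2 [ 181.02208133 -598.19671737  222.67917367] [ 2.52266197e+00 -1.87237093e+00 -5.55489662e-06] [-1.29598403e+00  4.23097298e-01  1.62989384e+00 -3.59026955e-06
  1.08860352e+00 -1.89753979e-02]
{'fx': 371.64829954431775, 'fy': 371.64829954431775, 'cx': 315.7443545178322, 'cy': 240.14290531446392, 'rvec': array([-2.32261657,  1.72265285,  0.25859225]), 'tvec': array([-624.67840303,  -38.24226009,  391.14910872])}$[0]: bad value
$[0]: bad value
```

View pics/o1.png

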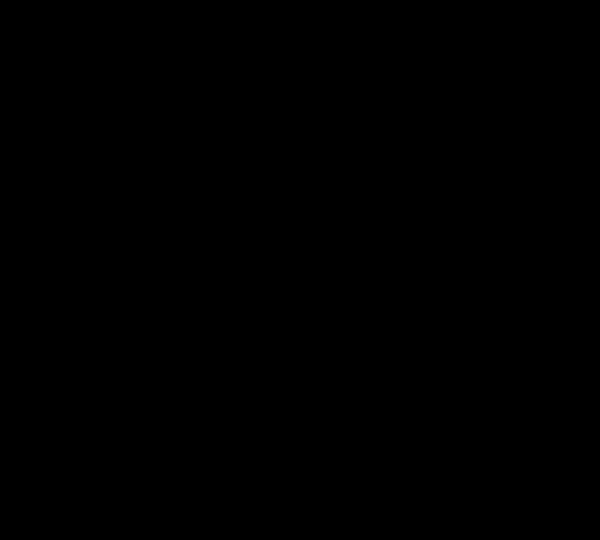

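The move was refused, most likely because every row needs all seven keys (the picture was empty). I'll resend with full rows.

```bash
python3 -m inch '[{"tx":0,"ty":0,"tz":-5,"ax":0,"ay":0,"az":0,"jaw":1},{"tx":0,"ty":0,"tz":-5,"ax":0,"ay":0,"az":0,"jaw":1},{"tx":-2.5,"ty":-4.8,"tz":0,"ax":0,"ay":0,"az":0,"jaw":1},{"tx":-2.5,"ty":-4.8,"tz":0,"ax":0,"ay":0,"az":0,"jaw":1},{"tx":-2.5,"ty":-4.8,"tz":0,"ax":0,"ay":0,"az":0,"jaw":1},{"tx":-2.5,"ty":-4.8,"tz":0,"ax":0,"ay":0,"az":0,"jaw":1},{"tx":-2.5,"ty":-4.8,"tz":0,"ax":0,"ay":0,"az":0,"jaw":1},{"tx":-2.5,"ty":-4.8,"tz":0,"ax":0,"ay":0,"az":0,"jaw":1},{"tx":-2.5,"ty":-4.8,"tz":0,"ax":0,"ay":0,"az":0,"jaw":1},{"tx":-2.5,"ty":-4.8,"tz":0,"ax":0,"ay":0,"az":0,"jaw":1},{"tx":-2.5,"ty":-4.8,"tz":0,"ax":0,"ay":0,"az":0,"jaw":1},{"tx":-2.5,"ty":-4.8,"tz":0,"ax":0,"ay":0,"az":0,"jaw":1}]'
python3 -m inch '[{"tx":-2.5,"ty":-4.8,"tz":0,"ax":0,"ay":0,"az":0,"jaw":1},{"tx":-2.5,"ty":-4.8,"tz":0,"ax":0,"ay":0,"az":0,"jaw":1},{"tx":0,"ty":0,"tz":0,"ax":0,"ay":0,"az":-10.5,"jaw":1},{"tx":0,"ty":0,"tz":0,"ax":0,"ay":0,"az":-10.5,"jaw":1},{"tx":0,"ty":0,"tz":0,"ax":0,"ay":0,"az":-10.5,"jaw":1},{"tx":0,"ty":0,"tz":0,"ax":0,"ay":0,"az":-10.5,"jaw":1},{"tx":0,"ty":0,"tz":0,"ax":0,"ay":0,"az":-10.5,"jaw":1},{"tx":0,"ty":0,"tz":0,"ax":0,"ay":0,"az":-10.5,"jaw":1},{"tx":0,"ty":0,"tz":0,"ax":0,"ay":0,"az":-10.5,"jaw":1},{"tx":0,"ty":0,"tz":0,"ax":0,"ay":0,"az":-10.5,"jaw":1},{"tx":0,"ty":0,"tz":0,"ax":0,"ay":0,"az":-10.5,"jaw":1},{"tx":0,"ty":0,"tz":0,"ax":0,"ay":0,"az":-10.5,"jaw":1}]'
python3 - <<'E'
from h import *
o=get_obs(); print(o['t'],o['ee_pos'],o['orientation'],o['qpos'])
c,im,d=snap('wrist','w1.png'); print(c)
for th in ['knob_grip','pointer','rider']:
    for m in masks_of('wrist',th)[:2]:
        u,v=m['location'];print(th,round(m['score'],2),np.round([u,v]),m['pixels'].sum(),wworld(c,u,v,133).round(),wworld(c,u,v,171).round())
a=ortho(c,im,560,740,-240,-40,137,3,'o2.png')
E
```

```text
t: 2.9
ee_pos: [569.2, -218.5, 322.8]
orientation: [2.523, -1.872, 0.001]
ft_force: [0.3, -1.1, -0.6]
width: 87.7
t: 4.4
ee_pos: [645.4, -144.2, 322.6]
orientation: [-3.018, -0.871, 0.0]
ft_force: [0.7, -0.6, 0.1]
width: 87.9
4.4 [ 645.39176518 -144.21941238  322.61894467] [-3.01844964e+00 -8.70673892e-01  2.15727560e-04] [-2.37844030e-01  3.88562764e-01  1.44604112e+00  7.53868667e-08
  1.30714695e+00 -7.99499474e-01]
{'fx': 371.64829954431775, 'fy': 371.64829954431775, 'cx': 315.7443545178322, 'cy': 240.14290531446392, 'rvec': array([-2.74200207, -0.79184902, -0.11828678]), 'tvec': array([-467.0510648 , -509.62763304,  351.20207645])}
knob_grip 0.59 [316. 218.] 2276 [ 646. -148.  133.] [ 641. -140.  171.]
pointer 0.85 [320. 216.] 2225 [ 648. -144.  133.] [ 643. -137.  171.]
pointer 0.63 [233.   8.] 1457 [467. -14. 133.] [482. -21. 171.]
rider 0.61 [337. 260.] 107 [ 687. -173.  133.] [ 677. -163.  171.]
```

View pics/o2.png

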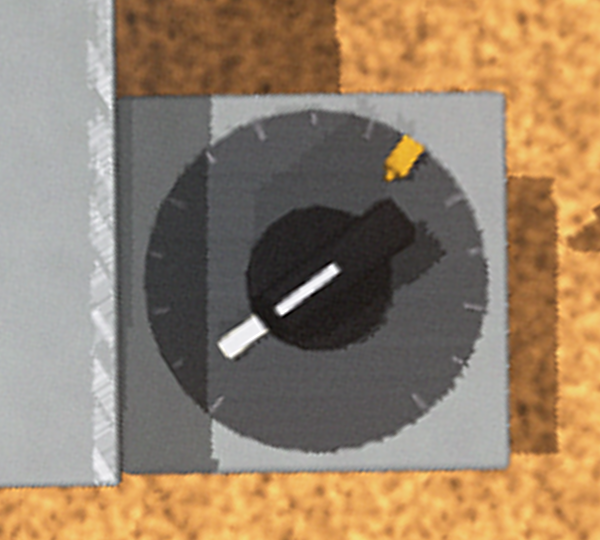

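The rectified view is clear. The dial centre is at (318,280), which is about world (646.8, -146). The pointer tip is at (226,350), bearing 127.3°. The gold rider's nose is at (389,180), bearing -35.4°. That makes about 162.7° clockwise. Next I descend and pinch.

```bash
python3 -m inch '[{"tx":0,"ty":0,"tz":0,"ax":0,"ay":0,"az":-5.1,"jaw":0.5},{"tx":0,"ty":0.2,"tz":0,"ax":0,"ay":0,"az":0,"jaw":0.5},{"tx":0,"ty":0,"tz":5,"ax":0,"ay":0,"az":0,"jaw":0.5},{"tx":0,"ty":0,"tz":5,"ax":0,"ay":0,"az":0,"jaw":0.5},{"tx":0,"ty":0,"tz":5,"ax":0,"ay":0,"az":0,"jaw":0.5},{"tx":0,"ty":0,"tz":2.4,"ax":0,"ay":0,"az":0,"jaw":0.5},{"tx":0,"ty":0,"tz":0,"ax":0,"ay":0,"az":0,"jaw":0.5}]'
python3 -m inch '[{"tx":0,"ty":0,"tz":0,"ax":0,"ay":0,"az":0,"jaw":0},{"tx":0,"ty":0,"tz":0,"ax":0,"ay":0,"az":0,"jaw":0},{"tx":0,"ty":0,"tz":0,"ax":0,"ay":0,"az":0,"jaw":0},{"tx":0,"ty":0,"tz":0,"ax":0,"ay":0,"az":0,"jaw":0},{"tx":0,"ty":0,"tz":0,"ax":0,"ay":0,"az":0,"jaw":0},{"tx":0,"ty":0,"tz":0,"ax":0,"ay":0,"az":0,"jaw":0}]'
```

```text
t: 5.48
ee_pos: [645.3, -145.6, 146.5]
orientation: [-2.979, -0.99, 0.006]
ft_force: [0.2, 0.7, 0.4]
width: 43.4
t: 6.22
ee_pos: [648.8, -145.1, 150.2]
orientation: [2.979, 0.994, 0.008]
ft_force: [4.8, 3.8, 0.6]
width: 16.0
```

```bash
python3 -m inch '[{"tx":0.1,"ty":0,"tz":0,"ax":0,"ay":0,"az":0,"jaw":0},{"tx":0,"ty":0,"tz":0,"ax":0,"ay":0,"az":10,"jaw":0},{"tx":0,"ty":0,"tz":0,"ax":0,"ay":0,"az":10,"jaw":0},{"tx":0,"ty":0,"tz":0,"ax":0,"ay":0,"az":10,"jaw":0},{"tx":0,"ty":0,"tz":0,"ax":0,"ay":0,"az":10,"jaw":0}]'
python3 -c "
from h import *
o=get_obs();print(o['ee_pos'],o['ft_force'],o['moment'],o['qpos'])"
```

```text
t: 6.85
ee_pos: [649.3, -144.9, 150.2]
orientation: [-3.14, 0.093, -0.007]
ft_force: [5.2, 3.2, 2.2]
width: 15.9
[ 649.32498611 -144.91304954  150.17332615] [5.15672184 3.19091197 2.24461776] [ 0.4804759  -0.8097324   0.08353648] [-2.37931204e-01  5.61118154e-01  1.58631679e+00  1.19986402e-03
  9.89944431e-01 -1.79264576e-01]
```

```bash
python3 -m inch '[{"tx":0,"ty":0,"tz":0,"ax":0,"ay":0,"az":10.5,"jaw":0},{"tx":0,"ty":0,"tz":0,"ax":0,"ay":0,"az":10.5,"jaw":0},{"tx":0,"ty":0,"tz":0,"ax":0,"ay":0,"az":10.5,"jaw":0},{"tx":0,"ty":0,"tz":0,"ax":0,"ay":0,"az":10.5,"jaw":0},{"tx":0,"ty":0,"tz":0,"ax":0,"ay":0,"az":10.5,"jaw":0},{"tx":0,"ty":0,"tz":0,"ax":0,"ay":0,"az":10.5,"jaw":0},{"tx":0,"ty":0,"tz":0,"ax":0,"ay":0,"az":10.5,"jaw":0},{"tx":0,"ty":0,"tz":0,"ax":0,"ay":0,"az":10.5,"jaw":0},{"tx":0,"ty":0,"tz":0,"ax":0,"ay":0,"az":10.5,"jaw":0},{"tx":0,"ty":0,"tz":0,"ax":0,"ay":0,"az":10.5,"jaw":0},{"tx":0,"ty":0,"tz":0,"ax":0,"ay":0,"az":10.5,"jaw":0},{"tx":0,"ty":0,"tz":0,"ax":0,"ay":0,"az":4.5,"jaw":0}]'
python3 -m inch '[{"tx":0,"ty":0,"tz":0,"ax":0,"ay":0,"az":0,"jaw":0},{"tx":0,"ty":0,"tz":0,"ax":0,"ay":0,"az":0,"jaw":0}]'
python3 - <<'E'
from h import *
o=get_obs(); print(o['qpos'],o['ft_force'],o['moment']); n=o['orientation']; print('pointer brg est',(2*np.degrees(np.arctan2(n[1],n[0]))+90+180)%360-180)
c,im,d=snap('wrist','w3.png')
for m in masks_of('wrist','rider')[:2]:
    u,v=m['location'];print(round(m['score'],2),np.round([u,v]),m['pixels'].sum(),wworld(c,u,v,137).round())
a=ortho(c,im,590,710,-210,-80,137,4.5,'o3.png')
E
```

```text
t: 8.35
ee_pos: [650.0, -146.1, 150.2]
orientation: [-1.49, 2.761, -0.007]
ft_force: [6.1, -0.7, 1.0]
width: 15.8
t: 8.6
ee_pos: [650.0, -146.1, 150.2]
orientation: [-1.494, 2.758, -0.007]
ft_force: [6.3, -1.9, -0.0]
width: 15.7
[-2.38932384e-01  5.61492434e-01  1.58549358e+00 -1.79757755e-04
  9.88331138e-01  1.90964901e+00] [ 6.25405163 -1.92466318 -0.01801857] [-0.15617812 -1.13151186 -0.06921087]
pointer brg est -33.09900744031455
0.65 [318. 198.] 522 [ 687. -173.  137.]
0.37 [554. 295.] 937 [ 561. -264.  137.]
```

View pics/o3.png

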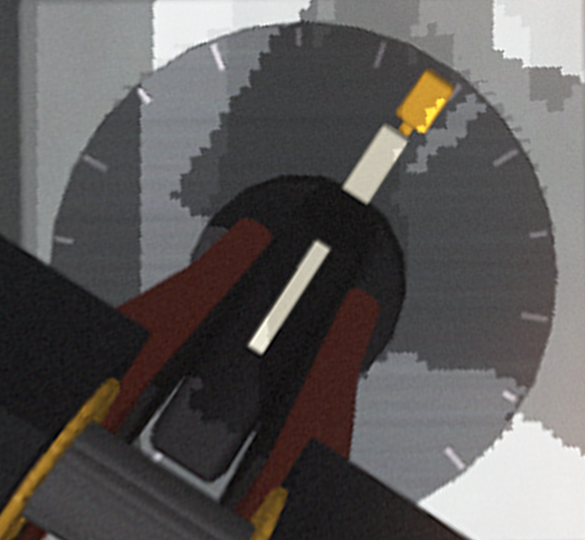

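Pointer tip is at about (396,130), bearing about -33.2°. The rider's nose is at (404,131), bearing about -35.6°. Turn 2.4° more.

```bash
python3 -m inch '[{"tx":0,"ty":0,"tz":0,"ax":0,"ay":0,"az":2.4,"jaw":0},{"tx":0,"ty":0,"tz":0,"ax":0,"ay":0,"az":0,"jaw":0},{"tx":0,"ty":0,"tz":0,"ax":0,"ay":0,"az":0,"jaw":0}]'
python3 - <<'E'
from h import *
c,im,d=snap('wrist','w4.png')
a=ortho(c,im,590,710,-210,-80,137,4.5,'o4.png')
E
```

```text
t: 9.07
ee_pos: [650.0, -146.1, 150.2]
orientation: [-1.437, 2.789, -0.007]
ft_force: [6.4, -1.6, 0.4]
width: 15.8
```

View pics/o4.png

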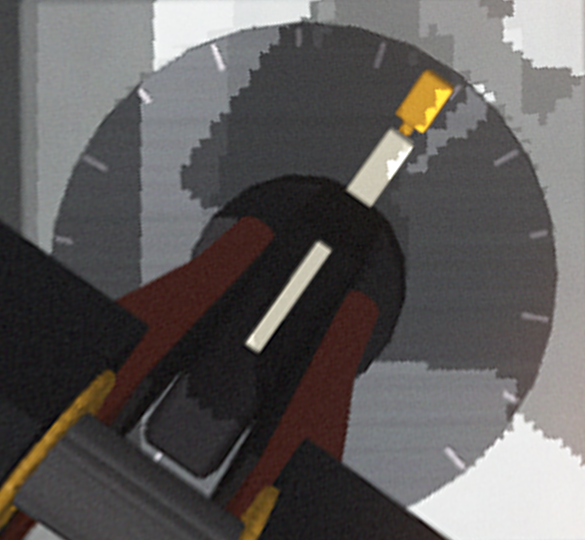

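The tip is now at (401,136), just short of the rider's nose at (406,131). At this oblique view the part heights matter, so I'll measure numerically using depth.

```bash
cat > m.py <<'E'
from h import *
def meas(n='wrist',show=True):
    c,im,d=snap(n,'m.png'); R=cv2.Rodrigues(np.array(c['rvec'],float))[0]; t=np.array(c['tvec'],float).ravel()
    vv,uu=np.mgrid[:480,:640]
    if n=='wrist':
        a=np.stack([(uu-c['cx'])/c['fx'],(vv-c['cy'])/c['fy']],-1); r=np.linalg.norm(a,axis=-1)
        k=np.tan(np.minimum(r,1.5))/np.maximum(r,1e-9); ray=np.dstack([a*k[...,None],np.ones(r.shape)])
    else: ray=np.dstack([(uu-c['cx'])/c['fx'],(vv-c['cy'])/c['fy'],np.ones(uu.shape)])
    P=(ray*d[...,None]-t)@R; C=-R.T@t; W=(ray@R)
    at=lambda z:C+((z-C[2])/W[...,2])[...,None]*W
    near=(np.hypot(P[...,0]-647,P[...,1]+146)<56)&(P[...,2]>120)&(d>0)
    hsv=cv2.cvtColor(im,cv2.COLOR_RGB2HSV).astype(int)
    gold=near&(hsv[...,0]>12)&(hsv[...,0]<32)&(hsv[...,1]>150)&(hsv[...,2]>120)&(P[...,2]<150)
    rg=np.hypot(P[...,0]-647,P[...,1]+146)
    white=near&(hsv[...,1]<60)&(hsv[...,2]>165)&(rg<43)
    line=white&(P[...,2]>160); nose=white&(P[...,2]<155)&(P[...,2]>131)&(rg>25)
    for nm,m in (('gold',gold),('line',line),('nose',nose)): 
        z=P[...,2][m]; print(nm,m.sum(),'z',np.percentile(z,[10,50,90]).round(1) if m.any() else None)
    return dict(c=c,im=im,P=P,at=at,gold=gold,line=line,nose=nose,C=C)
def ax(m,z,k): 
    p=m['at'](z)[m[k]][:,:2]; mu=p.mean(0); w,v=np.linalg.eigh(np.cov(p.T)); return mu,v[:,1],p
E
python3 - <<'E'
from m import *
m=meas(); print('C',m['C'].round())
b=lambda v:np.degrees(np.arctan2(v[1],v[0])).round(1)
for k,z in (('line',171),('nose',np.median(m['P'][...,2][m['nose']])),('gold',140)):
    mu,v,p=ax(m,z,k); v=v*np.sign(v[0]); print(k,'mean',mu.round(1),'dir',b(v),'brg of mean from (647,-146)',b(mu-[647,-146]))
# dial circle at z 133
g=cv2.cvtColor(ortho(m['c'],m['im'],590,710,-210,-80,133,4.5,'o5.png'),cv2.COLOR_RGB2GRAY)
h=cv2.HoughCircles(cv2.GaussianBlur(g,(5,5),1.5),cv2.HOUGH_GRADIENT,1.5,400,param1=80,param2=20,minRadius=225,maxRadius=275)
if h is not None:
    for x,y,r in h[0]: print('circle',710-y/4.5,-80-x/4.5,r/4.5)
E
```

```text
gold 429 z [138.9 140.1 140.9]
line 290 z [171.2 171.9 172.8]
nose 391 z [138.3 139.2 140. ]
C [ 712. -193.  313.]
line mean [ 657.1 -150.3] dir -78.5 brg of mean from (647,-146) -23.1
nose mean [ 673.6 -165.2] dir -35.5 brg of mean from (647,-146) -35.8
gold mean [ 687.6 -174.3] dir -33.7 brg of mean from (647,-146) -34.9
circle 647.5 -146.5 57.600002
```

Nose bearing is about -35.6°, rider about -34.7°, so they agree within 1°. Release and lift, then verify from above.

```bash
python3 -m inch '[{"tx":0,"ty":0,"tz":0,"ax":0,"ay":0,"az":0,"jaw":0.5},{"tx":0,"ty":0,"tz":0,"ax":0,"ay":0,"az":0,"jaw":0.5},{"tx":0,"ty":0,"tz":0,"ax":0,"ay":0,"az":0,"jaw":0.5},{"tx":0,"ty":0,"tz":0,"ax":0,"ay":0,"az":0,"jaw":0.5},{"tx":0,"ty":0,"tz":-3,"ax":0,"ay":0,"az":0,"jaw":0.5},{"tx":0,"ty":0,"tz":-5,"ax":0,"ay":0,"az":0,"jaw":0.5},{"tx":0,"ty":0,"tz":-5,"ax":0,"ay":0,"az":0,"jaw":0.5},{"tx":0,"ty":0,"tz":-5,"ax":0,"ay":0,"az":0,"jaw":0.5},{"tx":0,"ty":0,"tz":0,"ax":0,"ay":0,"az":0,"jaw":0.5}]'
python3 - <<'E'
from m import *
m=meas(); print('C',m['C'].round(), get_obs()['ee_pos'])
b=lambda v:np.degrees(np.arctan2(v[1],v[0])).round(1)
g=cv2.cvtColor(ortho(m['c'],m['im'],590,710,-210,-80,133,4.5,'o6.png'),cv2.COLOR_RGB2GRAY)
h=cv2.HoughCircles(cv2.GaussianBlur(g,(5,5),1.5),cv2.HOUGH_GRADIENT,1.5,400,param1=80,param2=20,minRadius=225,maxRadius=275)
x,y,r=h[0][0]; cc=np.array([710-y/4.5,-80-x/4.5]); print('circle',cc,r/4.5)
for k,z in (('line',171),('nose',139),('gold',140)):
    mu,v,p=ax(m,z,k); v=v*np.sign(v[0]); print(k,'mean',mu.round(1),'dir',b(v),'brg',b(mu-cc))
ortho(m['c'],m['im'],590,710,-210,-80,139.5,4.5,'o6.png')
# door top surface from the top camera
c,im,d=snap('top','top2.png')
R=cv2.Rodrigues(np.array(c['rvec'],float))[0]; t=np.array(c['tvec'],float).ravel(); vv,uu=np.mgrid[:480,:640]
P=(np.dstack([(uu-c['cx'])/c['fx'],(vv-c['cy'])/c['fy'],np.ones(uu.shape)])*d[...,None]-t)@R
s=(P[...,2]>177)&(P[...,2]<197)&(P[...,0]<572)&(P[...,0]>330)&(P[...,1]>-90)&(P[...,1]<180)
p=P[s][:,:2].astype(np.float32); print('door px',s.sum(), cv2.minAreaRect(p), cv2.boxPoints(cv2.minAreaRect(p)).round(1).tolist())
E
```

```text
t: 10.3
ee_pos: [649.6, -145.7, 333.9]
orientation: [-1.436, 2.787, -0.009]
ft_force: [-0.6, -0.1, -0.6]
width: 43.8
gold 115 z [138.8 139.9 140.7]
line 98 z [170.8 171.8 172.7]
nose 115 z [138.  139.  139.9]
C [ 712. -193.  497.] [ 648.17734096 -145.44312724  330.79137455]
circle [ 647.5 -146.5] 57.899998
line mean [ 650.6 -148.3] dir -37.5 brg -30.7
nose mean [ 673.6 -164.9] dir -37.1 brg -35.1
gold mean [ 687.3 -174.2] dir -35.8 brg -34.8
door px 676 ((495.739501953125, 76.56825256347656), (241.81942749023438, 19.221649169921875), 52.09078598022461) [[413.8999938964844, -12.899999618530273], [429.0, -24.700000762939453], [577.5999755859375, 166.10000610351562], [562.4000244140625, 177.89999389648438]]
```

View pics/o6.png

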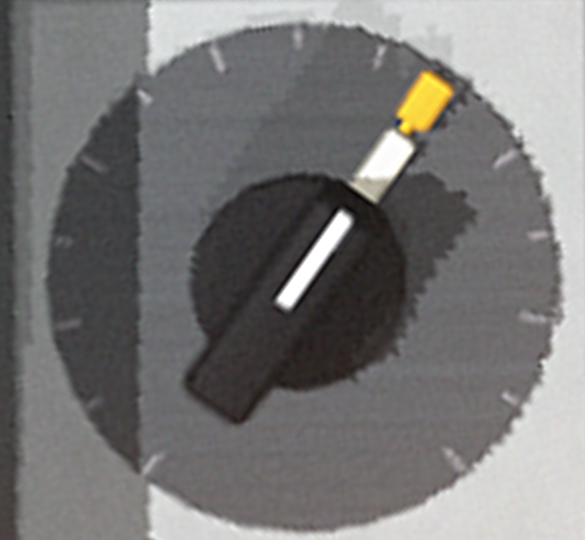

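The pointer stands on the rider: tip at (399,137), nose at (405,130), bearings -35.1° and -34.8°, with the gripper off it. The door is at about 0.66 rad with its hinge near (571,173). Now I go in front of the door with the fingers closed and the jaw axis along y, up high, then down to z of about 132.

```bash
python3 -m inch '[{"tx":0,"ty":0,"tz":0,"ax":0,"ay":0,"az":-9,"jaw":0},{"tx":0,"ty":0,"tz":0,"ax":0,"ay":0,"az":-9,"jaw":0},{"tx":0,"ty":0,"tz":0,"ax":0,"ay":0,"az":-9,"jaw":0},{"tx":0,"ty":0,"tz":0,"ax":0,"ay":0,"az":-8.5,"jaw":0},{"tx":-2.5,"ty":4.3,"tz":0,"ax":0,"ay":0,"az":0,"jaw":0},{"tx":-2.5,"ty":4.3,"tz":0,"ax":0,"ay":0,"az":0,"jaw":0},{"tx":-2.5,"ty":4.3,"tz":0,"ax":0,"ay":0,"az":0,"jaw":0},{"tx":-2.5,"ty":4.3,"tz":0,"ax":0,"ay":0,"az":0,"jaw":0},{"tx":-2.5,"ty":4.3,"tz":0,"ax":0,"ay":0,"az":0,"jaw":0},{"tx":-2.5,"ty":4.3,"tz":0,"ax":0,"ay":0,"az":0,"jaw":0},{"tx":0,"ty":0,"tz":0,"ax":0,"ay":0,"az":0,"jaw":0}]'
```

```text
t: 11.78
ee_pos: [385.8, 5.6, 326.9]
orientation: [2.222, -2.217, -0.005]
ft_force: [-0.8, -0.2, -0.2]
width: 0.5
```

```bash
python3 -m inch '[{"tx":0,"ty":0,"tz":5,"ax":0,"ay":0,"az":0,"jaw":0},{"tx":0,"ty":0,"tz":5,"ax":0,"ay":0,"az":0,"jaw":0},{"tx":0,"ty":0,"tz":5,"ax":0,"ay":0,"az":0,"jaw":0},{"tx":0,"ty":0,"tz":4.7,"ax":0,"ay":0,"az":0,"jaw":0},{"tx":0,"ty":0,"tz":0,"ax":0,"ay":0,"az":0,"jaw":0}]'
python3 -m inch '[{"tx":0,"ty":-1.5,"tz":0,"ax":0,"ay":0,"az":0,"jaw":0},{"tx":0,"ty":-1.5,"tz":0,"ax":0,"ay":0,"az":0,"jaw":0},{"tx":0,"ty":-1.0,"tz":0,"ax":0,"ay":0,"az":0,"jaw":0},{"tx":0.4,"ty":-1.0,"tz":0,"ax":0,"ay":0,"az":0,"jaw":0},{"tx":0.4,"ty":-1.0,"tz":0,"ax":0,"ay":0,"az":0,"jaw":0},{"tx":0.4,"ty":-1.0,"tz":0,"ax":0,"ay":0,"az":0,"jaw":0},{"tx":0.4,"ty":-1.0,"tz":0,"ax":0,"ay":0,"az":0,"jaw":0},{"tx":0.4,"ty":-1.0,"tz":0,"ax":0,"ay":0,"az":0,"jaw":0}]'
```

```text
t: 12.4
ee_pos: [386.3, 4.4, 128.4]
orientation: [2.217, -2.216, -0.011]
ft_force: [-0.0, 0.6, 1.1]
width: 0.2
t: 13.4
ee_pos: [479.9, -15.7, 131.6]
orientation: [2.222, -2.221, -0.0]
ft_force: [-0.6, -0.0, 0.1]
width: 0.4
```

```bash
python3 - <<'E'
from h import *
c,im,d=snap('scene','s2.png'); cv2.imwrite('pics/s2c.png',cv2.resize(im[130:330,180:440,::-1],None,fx=2.5,fy=2.5))
E
```

```text
(no output)
```

View pics/s2c.png

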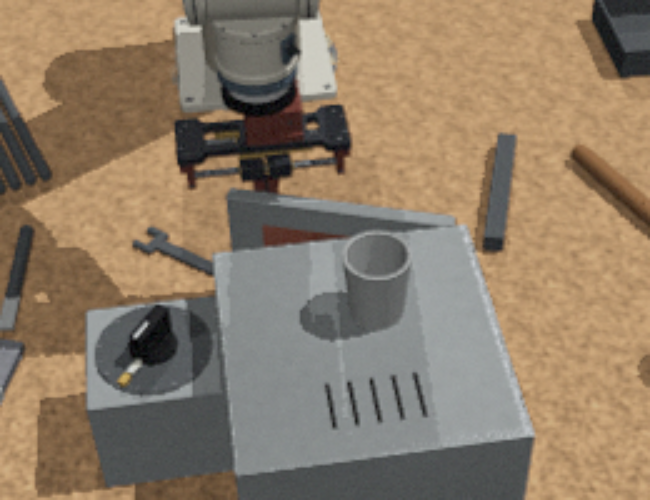

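The fingers, at (268,185), are behind the door near its free edge and the door is already closing. The pointer still sits at the gold rider. I keep pushing.

```bash
python3 -m inch '[{"tx":0.4,"ty":-1.0,"tz":0,"ax":0,"ay":0,"az":0,"jaw":0},{"tx":0.4,"ty":-1.0,"tz":0,"ax":0,"ay":0,"az":0,"jaw":0},{"tx":0.4,"ty":-1.0,"tz":0,"ax":0,"ay":0,"az":0,"jaw":0},{"tx":0.4,"ty":-1.0,"tz":0,"ax":0,"ay":0,"az":0,"jaw":0},{"tx":0.4,"ty":-1.0,"tz":0,"ax":0,"ay":0,"az":0,"jaw":0},{"tx":0,"ty":-0.5,"tz":0,"ax":0,"ay":0,"az":0,"jaw":0},{"tx":0,"ty":0,"tz":0,"ax":0,"ay":0,"az":0,"jaw":0}]'
```

```text
t: 14.32
ee_pos: [534.8, -35.4, 131.7]
orientation: [-2.222, 2.221, -0.0]
ft_force: [-0.2, 0.4, -0.2]
width: 0.4
```

```bash
python3 -m inch '[{"tx":0,"ty":-0.5,"tz":0,"ax":0,"ay":0,"az":0,"jaw":0},{"tx":0,"ty":-0.5,"tz":0,"ax":0,"ay":0,"az":0,"jaw":0},{"tx":0,"ty":0,"tz":0,"ax":0,"ay":0,"az":0,"jaw":0}]'
```

```text
t: 14.7
ee_pos: [544.0, -35.4, 131.6]
orientation: [2.222, -2.22, -0.001]
ft_force: [-2.1, -0.8, -0.1]
width: 0.3
```

```bash
python3 -m inch '[{"tx":0,"ty":-0.3,"tz":0,"ax":0,"ay":0,"az":0,"jaw":0},{"tx":0,"ty":0,"tz":0,"ax":0,"ay":0,"az":0,"jaw":0}]'; python3 -m inch '[{"tx":0,"ty":-0.3,"tz":0,"ax":0,"ay":0,"az":0,"jaw":0},{"tx":0,"ty":0,"tz":0,"ax":0,"ay":0,"az":0,"jaw":0}]'; python3 -m inch '[{"tx":0,"ty":-0.2,"tz":0,"ax":0,"ay":0,"az":0,"jaw":0},{"tx":0,"ty":0,"tz":0,"ax":0,"ay":0,"az":0,"jaw":0}]'
```

```text
t: 14.95
ee_pos: [547.0, -35.4, 131.6]
orientation: [2.222, -2.22, -0.001]
ft_force: [-3.7, -2.4, -0.6]
width: 0.6
t: 15.2
ee_pos: [551.1, -35.2, 131.8]
orientation: [-2.221, 2.22, -0.001]
ft_force: [-0.4, 0.1, 0.2]
width: 0.2
t: 15.45
ee_pos: [553.1, -35.2, 131.8]
orientation: [-2.221, 2.22, -0.001]
ft_force: [0.3, 0.4, 0.6]
width: 0.5
```

The force rose and then dropped to zero, so the catch has probably snapped. I'll press gently to find the seat.

```bash
python3 -m inch '[{"tx":0,"ty":-0.3,"tz":0,"ax":0,"ay":0,"az":0,"jaw":0},{"tx":0,"ty":0,"tz":0,"ax":0,"ay":0,"az":0,"jaw":0}]'; python3 -m inch '[{"tx":0,"ty":-0.2,"tz":0,"ax":0,"ay":0,"az":0,"jaw":0},{"tx":0,"ty":0,"tz":0,"ax":0,"ay":0,"az":0,"jaw":0}]'
```

```text
t: 15.7
ee_pos: [553.6, -35.2, 131.6]
orientation: [2.221, -2.219, -0.005]
ft_force: [-8.2, -0.1, 6.5]
width: 0.1
t: 15.95
ee_pos: [553.5, -35.1, 131.5]
orientation: [2.219, -2.216, -0.009]
ft_force: [-15.9, 0.1, 13.1]
width: 0.5
```

The door is firmly seated at x of about 553.5. Now back off, rise, and check that it holds.

```bash
python3 -m inch '[{"tx":0,"ty":1,"tz":0,"ax":0,"ay":0,"az":0,"jaw":0},{"tx":0,"ty":4,"tz":0,"ax":0,"ay":0,"az":0,"jaw":0},{"tx":0,"ty":5,"tz":0,"ax":0,"ay":0,"az":0,"jaw":0},{"tx":0,"ty":5,"tz":0,"ax":0,"ay":0,"az":0,"jaw":0},{"tx":0,"ty":1,"tz":-5,"ax":0,"ay":0,"az":0,"jaw":0},{"tx":0,"ty":0,"tz":-5,"ax":0,"ay":0,"az":0,"jaw":0},{"tx":0,"ty":0,"tz":-5,"ax":0,"ay":0,"az":0,"jaw":0},{"tx":0,"ty":0,"tz":0,"ax":0,"ay":0,"az":0,"jaw":0},{"tx":0,"ty":0,"tz":0,"ax":0,"ay":0,"az":0,"jaw":0}]'
python3 - <<'E'
from h import *
c,im,d=snap('top','t3.png')
R=cv2.Rodrigues(np.array(c['rvec'],float))[0]; t=np.array(c['tvec'],float).ravel(); vv,uu=np.mgrid[:480,:640]
P=(np.dstack([(uu-c['cx'])/c['fx'],(vv-c['cy'])/c['fy'],np.ones(uu.shape)])*d[...,None]-t)@R
s=(P[...,2]>177)&(P[...,2]<200)&(P[...,0]<620)&(P[...,0]>480)&(P[...,1]>-90)&(P[...,1]<190)
p=P[s]
for y in range(-80,190,20):
    q=p[abs(p[:,1]-y)<8]; print(y,len(q),q[:,0].min().round(1) if len(q) else None)
a=im[130:350,240:480,::-1]; b=cv2.imread('pics/top0.png')[130:350,240:480]
cv2.imwrite('pics/t3c.png',cv2.resize(np.hstack([b,a]),None,fx=1.66,fy=2.5,interpolation=cv2.INTER_CUBIC))
E
```

```text
t: 17.08
ee_pos: [397.1, -35.3, 281.1]
orientation: [-2.222, 2.221, -0.0]
ft_force: [-0.4, -0.8, -0.3]
width: 0.4
-80 37 583.3
-60 143 564.4
-40 130 564.8
-20 130 563.3
0 129 564.3
20 154 563.5
40 135 563.2
60 132 562.9
80 135 562.5
100 145 562.8
120 141 562.2
140 136 562.6
160 137 562.3
180 59 579.8
```

View pics/t3c.png

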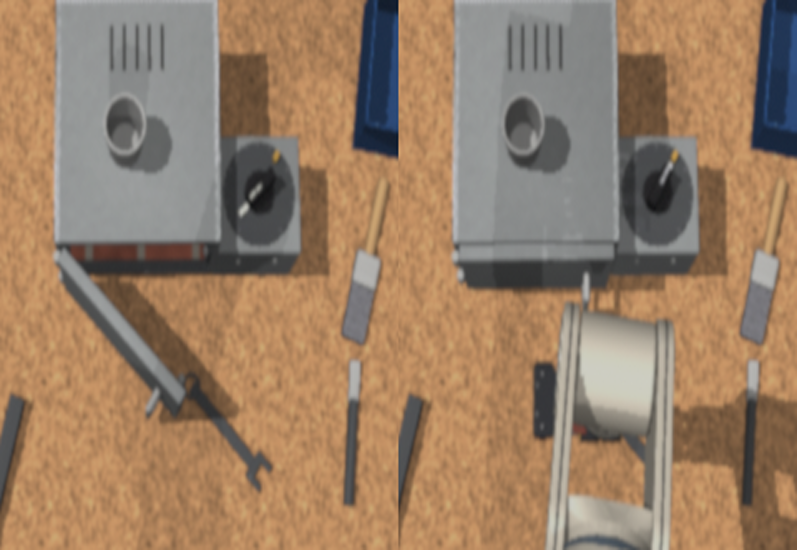

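The door's front is straight at x of about 563 across its whole width, so it's shut and holding with the robot clear. The knob points at the rider, and the can, brush and chisel have not moved. Handing in.

```bash
python3 -c "
from workcell import ctrl
print(ctrl.close_job())"
```

```text
the job is handed in; nothing more can be done
None
```

The oven is ready and the job is handed in, at about 17 s of robot time. I turned the knob about 163° clockwise to the rider and let go. Then I pushed the door past its catch until it seated.

- **Pointer:** after release it measured at -35.1° and the rider at -34.8°, so they agree within half a degree. The rider's position read the same before and after, within about a millimetre. One earlier reading while still gripping was less close (about 1° apart), and the line directions scattered by 1–2°.
- **Door:** its front lies at x = 562–565 mm across the full width. It stayed there for about 1 s after the robot backed off to about 150 mm in front of it. The push force peaked at about 20 N at the seat.
- **Other things:** the can, brush and chisel look unmoved in the last top view. The arm partly hid the wrench, but the fingers never went below 128 mm there. I did not re-check the hammer, tin and barstock closely; the arm did not go near them.

One move call was refused at the start because the rows were incomplete. Nothing had moved, and I resent it in full.

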